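Fit the heel drilling template on its pins and clamp it

TASK

Take the aluminium drilling template out of the wooden rack, lay it flat with its handle up on the blue mat and let go, then take it by the handle and set it on the heel jig over the round and the diamond pin, feeling for the pins and never forcing it, until it lies fully home. Then swing the red clamp down onto the template, let go of everything, and leave the other things on the bench where they are.

Things in the scene. Friction and masses are not known exactly. Their poses are not given: they have to be found in the camera images.
- template_plate (a point): Centre of the plate of the drilling template, half-way through its thickness. Aluminium plate, 100 mm along its x, 140 mm along y, 8 mm thick (z), 0.27 to 0.43 kg. Two through holes at x = 0: 13.5 mm wide at y = -50 mm (for the round pin), 10.5 mm at y = +50 mm (diamond pin). It starts upright in the rack, its -x edge on top, its +z (handle side) towards the rack's +x; it may lean a few degrees.
- template_handle (a point): Centre of the template's black handle bar, half-way up, 22 mm from the plate's centre along the plate's +z; same axes. The bar stands on the middle of the plate's +z face: 36 mm along x, 14 mm along y (grip it across y), 36 mm high. In the rack it ends 32 mm below the top edge.
- rack: Fixed wooden rack, origin in the middle of its underside, 125 mm along x, 160 mm along y, z up. Two slots run along its y: the template stands in the one at x = +25 mm, a plywood pattern in the one at x = -40 mm. The slot floors lie 8 mm above the bench and the slot walls end 34 mm above it; the slots are 10 mm wide.
- mat: Fixed blue mat, 220 mm along x, 210 mm along y, 4 mm thick; origin in the middle of its underside, on the bench; z up.
- jig: Fixed heel jig; origin on the underside of its blue base; its x points away from the clamp, z up. Base x -101 to +61, y -95 to +95 mm, 12 mm high. On it a steel block, top (seat) 35 mm above the origin, carries two brass pins. The block is locked somewhere up to 8 mm either way along the jig's y: not reported, feel or see it. Seated, the template's axes match the jig's, x = 0, y = that setting.
- round_zone (a point): Point on the seat below the round pin if the block were in mid-setting; the pin really stands up to 8 mm from here along the jig's y. Jig's axes. The round pin is 12 mm thick, straight for 12 mm above the seat, then tapers to 5 mm across at its tip 20 mm above the seat. It enters the template first.
- diamond_zone (a point): The same for the diamond pin, 100 mm from the round one along the jig's +y, shifted by the same setting. A rhombus 9 mm wide along the jig's x and 6 mm along its y, straight for 5 mm above the seat, then tapering to a small tip 11 mm above the seat.
- clamp (a joint): Red clamp arm of the jig, rad: 0 lying level with its foot on the seated template, 1.5 to 1.85 standing open at the start (beyond 1.57 it leans away from the template). 60 mm long from the hinge, 22 mm wide, 10 mm thick; lying down it points to the jig's +x and ends 10 mm short of the handle. The hinge is stiff (0.05 N m): the arm stays where it is left.
- clamp_hinge (a point): Centre of the clamp's hinge, jig's axes: 88 mm from the jig's origin towards its -x, 49 mm up. The hinge axis runs along the jig's y; two steel cheeks either side of the arm rise 7 mm above it.
- tin: Round shoe polish tin, 79 mm wide, 26 mm high, origin in the middle of its underside. Leave it.
- brush: Wooden shoe brush, 160 mm long, 50 mm wide, 44 mm high, origin in the middle of its underside. Leave it.
- shoe_tree: Wooden shoe tree, about 230 mm long and 55 mm high, origin on its underside. Leave it.
- hammer: Hammer lying down, 260 mm long, origin in its middle on the bench. Leave it.
- jar: Jar of nails, 60 mm wide, 75 mm high, origin in the middle of its underside. Leave it.
- awl: Awl with wooden handle lying down, 170 mm long, origin in its middle on the bench. Leave it.
- pattern: Plywood pattern, about 85 by 120 mm and 7 mm thick, standing in the other slot of the rack; its origin is the middle of one face, half-way up or nearly. Leave it.
There are look-alikes about, which are no part of the job. Of the things shaped like the part that bears template_plate, the aluminium one is meant.

How it is judged:
On the way, in this order (a step that is already met when the one before it is completed fails the run):
1. the template lies flat on the mat, handle up, let go (height (world z) of template_plate below 0.02 m and angle between template_plate's own z axis and vertical below 0.1 rad and x of template_plate in the frame of mat between -0.12 and 0.12 m and y of template_plate in the frame of mat between -0.105 and 0.105 m and contact force between template and the fingers below 0.2 N), for 0.2 s.
2. the template sits home on both pins (z of template_plate in the frame of jig between 0.036 and 0.0415 m and angle between template_plate's own z axis and vertical below 0.03 rad and angle between the x axis of template_plate and the x axis of jig, either way round below 0.04 rad and x of template_plate in the frame of jig between -0.003 and 0.003 m and y of template_plate in the frame of jig between -0.011 and 0.011 m), for 0.2 s.
At the end, for the whole second after the job is handed in: The template sits home on both pins of the jig (its plate centre 36 to 41.5 mm above the jig's origin, within 3 mm in the jig's x and 11 mm in y, tilted less than 0.03 rad and aligned within 0.04 rad), the clamp is down (below 0.06 rad), and the template is at rest and let go (all of step 2 and value of joint clamp below 0.06 rad and linear speed of template below 0.02 m/s); the robot touches nothing.
It fails at once if the template is forced onto the jig with more than 80 N, the clamp still open (contact force between template and jig above 80 N and value of joint clamp above 0.5 rad).
It fails at once if another thing on the bench is moved by more than 30 mm (distance of any of tin, brush, shoe_tree, hammer, jar, awl, pattern from where it was at the start of the episode above 0.03 m).
It also fails if it takes over 72 s, if anything falls off the work surface, if the arm or the gripper's body presses on something with over 40 N, if the wrist force passes 120 N, or if a joint passes its speed limit or range.

ROBOT

A 6-joint arm with a two-finger parallel gripper is mounted at the origin on the work surface. World frame = base frame: x ahead of the robot, y to its left, z up, the work surface at z = 0. Lengths are in m, angles in rad, forces in N, time in s.
With the tool pointing down it reaches from about 0.35 to 0.775 m from the base axis. Payload 7.3 kg.
Tool frame: the origin (TCP) lies between the finger pads; the fingertips stand 25 mm ahead of it and the grasp point (between the pads) lies 6 mm ahead of it; y points along the fingers, z is the direction in which the jaws open and shut, and the axes are right-handed (so a half turn about y gives the same grasp; the last joint's range is limited). The gripper opens to 92 mm and grips with 3 to 60 N. Pads are 19 mm wide; open, the fingers measure 130 mm over their backs; the gripper's body (75 mm by 190 mm) begins 47 mm behind the grasp point.
Start: joints at [-1.343, 0.342, 1.524, -0, 1.275, -0.146], TCP at [0.192, -0.489, 0.252] pointing down, gripper open.
Joint ranges: [-2.53, 2.53], [-0.77, 2.02], [0.04, 2.7], [-1, 4.14], [0.28, 2.66], [-3.11, 3.11]. Speed limits (rad/s): [2.57, 2.57, 3.14, 3.14, 3.14, 3.14].

INTERFACE

Orientations are given as [roll, pitch, yaw] about the fixed x, y, z axes, in that order (R = Rz(yaw) Ry(pitch) Rx(roll)).
In Python, from cell import sensors, read_camera, hand_in gives the robot as it stands. The module is installed in compiled form; this text tells all that it offers.
- The arm moves only by the tool send_rows, never from a script. Its argument "motion" is a list that holds one entry, the list of rows, each a list of 4 numbers: the shift along the tool's x, y, z in m, then the turn about the tool's y in degrees. In form: [[[tx, ty, tz, twist], ...]]. A call has 1 to 8 rows; each row is the pose to reach, as a shift and turn from the pose measured when the call began, along the tool's axes at that moment; what a row does not reach only later rows make up. A row lasts 1/10 s, in which the tool goes at most 50 mm and 8.59 degrees, less where a joint would pass 70% of its speed; a pose out of reach is approached as far as the arm can. A call with a gripper value outside its range is refused whole. "gripper" is the opening, from 0 (shut) to 1 (fully open), set as the call begins (left out, the last holds). The fingers move at their own pace and stop on an object; "grip_force" is the grip in N (left out, the last holds). Time passes only in rows, so rows that repeat a pose let the fingers close. It gives the time, the measured TCP pose, the force and the opening at its end, in the units of the state.
- sensors.observe(): the state, without advancing time (a new reading comes with each control period).
- read_camera(name): name is "side" or "top"; returns a dict with "frame" (480x640x3 uint8, red, green, blue), "fx", "fy", "cx", "cy" (pixels), "extrinsics" (4x4, takes a point from world to camera coordinates). Camera axes: x right, y up, looking along -z (the intrinsics and any distortion apply to the point x, -y, -z); pixel columns grow to the right and rows downward; lengths in m; the calibration is good to about 2 mm. A picture is of the moment at which its call begins. There is no depth.
- hand_in(): hands the job in, once; it reports no verdict.
The state is a dict: "time": time; "qpos": joint angles; "qvel": joint speeds; "joint_efforts": joint torques, N m; "tool_pos": TCP position; "tool_rot": TCP orientation; "contact_force": force on the tool from outside, world axes, zero at the start; "torque": the same for the moment, N m; "opening": finger opening in m.
Only numpy, scipy, OpenCV 4.12 (cv2) and the standard library are available. Lean on these libraries where they do the work, as an engineer would, in place of code of your own. Each camera call takes 0.05 s, during which the arm holds its last target.

## Working session

There is one attempt and no reset: what is moved stays moved. The work goes in short steps, Python scripts to look and compute and a tool call to move; the robot and the scene stay as the last step left them, time stands still between calls to the robot, and variables do not carry over. Pictures are saved under pics/ and viewed, and the job is handed in when it is done.

Besides the shell and the picture viewer there is one more tool, called after ">>>" as name(argument=value, ...), one argument or row to a line, values as JSON. send_rows: Moves the arm, as the interface text tells. Its arguments: {"type":"object","properties":{"motion":{"type":"array"},"gripper":{"type":"number"},"grip_force":{"type":"number"}},"required":["motion"]}

```bash
mkdir -p pics; ls; python3 - <<'E'
from cell import sensors, read_camera
import cv2, json
s=sensors.observe(); print({k:(v if not hasattr(v,'round') else v) for k,v in s.items()})
for n in ["side","top"]:
    c=read_camera(n); cv2.imwrite(f"pics/{n}0.png",c["frame"][:,:,::-1]); print(n,c["fx"],c["fy"],c["cx"],c["cy"],c["extrinsics"], [k for k in c])
E
```

```text
pics
{'time': 0.0, 'qpos': array([-1.34298313e+00,  3.42731914e-01,  1.52502710e+00,  4.36125817e-06,
        1.27537489e+00, -1.45956277e-01]), 'qvel': array([-2.89359797e-04, -4.49450011e-04, -3.13343395e-04,  7.91853335e-04,
       -9.66637497e-06, -4.31825735e-04]), 'joint_efforts': array([-1.09617954e-04, -4.31239200e+01, -2.44225895e+01,  7.18197436e-02,
        5.60576341e-02, -1.19292654e-04]), 'tool_pos': array([ 0.19165138, -0.48837494,  0.25103664]), 'tool_rot': array([-1.57232059e+00,  2.28283627e-04, -2.76782463e+00]), 'contact_force': array([-0.01267112,  0.84099822, -0.4533196 ]), 'torque': array([-0.03692941,  0.00403467,  0.01797908]), 'opening': 0.09181535975244762}
side 557.5075526628024 557.5075526628024 326.333850318042 245.3098729214625 [[ 0.98965454 -0.14276893  0.01417483 -0.5401139 ]
 [ 0.09689939  0.73799691  0.66781065 -0.06723603]
 [-0.10580359 -0.65952831  0.74419622 -1.29451591]
 [ 0.          0.          0.          1.        ]] ['frame', 'fx', 'fy', 'cx', 'cy', 'extrinsics']
top 613.6409985948178 613.6409985948178 329.1328082558375 243.77796779641724 [[ 0.00179466 -0.99998857 -0.00443075 -0.01839481]
 [ 0.99837246  0.00153916  0.05700924 -0.56085533]
 [-0.05700177 -0.00452586  0.99836382 -1.4345944 ]
 [ 0.          0.          0.          1.        ]] ['frame', 'fx', 'fy', 'cx', 'cy', 'extrinsics']
```

View pics/side0.png

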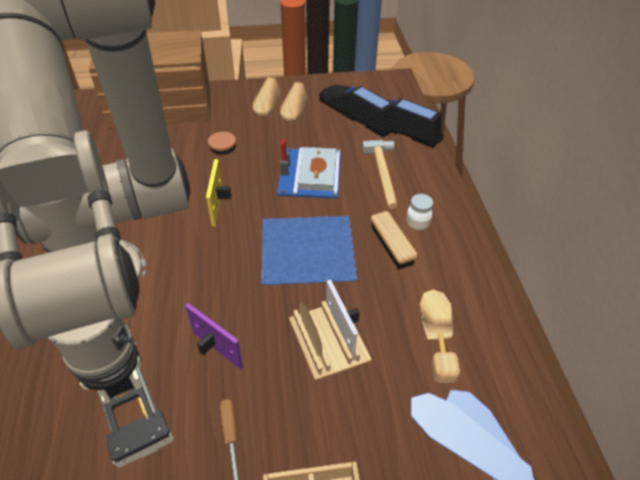

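View pics/top0.png

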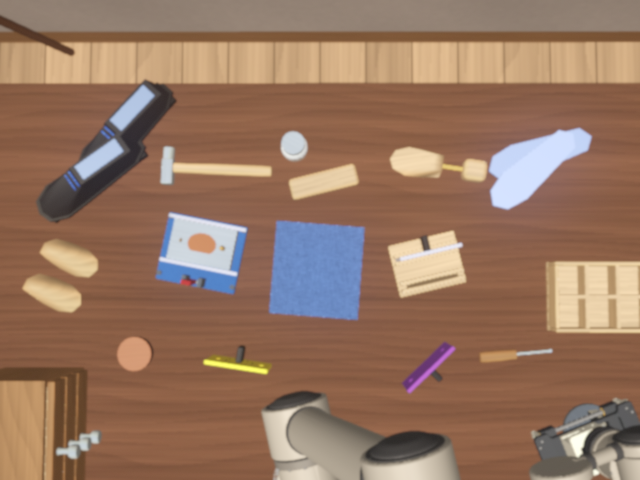

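Candidates for the template are the aluminium plate in the rack (side 342,318; top 430,252), the yellow plate (side 213,193; top 237,362) and the purple plate (side 215,335; top 428,367). I choose the aluminium one in the rack, and check it in close crops.

```bash
cat > h.py <<'E'
import numpy as np, cv2
from cell import sensors, read_camera
from scipy.spatial.transform import Rotation as R
from scipy.optimize import least_squares
def proj(c,P):
    P=np.atleast_2d(P); q=P@c["extrinsics"][:3,:3].T+c["extrinsics"][:3,3]
    return np.c_[c["cx"]+c["fx"]*q[:,0]/-q[:,2], c["cy"]+c["fy"]*(-q[:,1])/-q[:,2]]
def onplane(c,uv,z):
    u,v=uv; d=np.array([(u-c["cx"])/c["fx"],-(v-c["cy"])/c["fy"],-1]); E=c["extrinsics"]
    o=-E[:3,:3].T@E[:3,3]; d=E[:3,:3].T@d; return o+d*(z-o[2])/d[2]
def tri(cs,ct,us,ut,x0=(.5,0,.03)):
    r=least_squares(lambda p:np.r_[proj(cs,p)[0]-us,proj(ct,p)[0]-ut],x0); return r.x,np.abs(r.fun).max()
def crop(c,x0,y0,x1,y1,k,fn):
    im=c["frame"][y0:y1,x0:x1,::-1]; im=cv2.resize(im,None,fx=k,fy=k,interpolation=cv2.INTER_CUBIC)
    for x in range((x0+9)//10*10,x1,10): cv2.putText(im,str(x),(int((x-x0)*k),8),0,.28,(255,255,255),1); cv2.line(im,(int((x-x0+.5)*k),10),(int((x-x0+.5)*k),16),(0,255,0),1)
    for y in range((y0+9)//10*10,y1,10): cv2.putText(im,str(y),(0,int((y-y0+.5)*k)+3),0,.28,(255,255,255),1); cv2.line(im,(20,int((y-y0+.5)*k)),(26,int((y-y0+.5)*k)),(0,255,0),1)
    cv2.imwrite(fn,im); return im
def pose():
    s=sensors.observe(); return s["tool_pos"],R.from_euler("xyz",s["tool_rot"]),s
E
python3 - <<'E'
from h import *
import pickle
cs=read_camera("side"); ct=read_camera("top")
pickle.dump((cs,ct),open("cams.pkl","wb"))
a=crop(cs,280,270,380,385,6,"pics/a.png"); b=crop(ct,380,220,475,305,7,"pics/b.png")
crop(ct,150,205,255,300,6,"pics/c.png");crop(cs,270,130,350,205,8,"pics/d.png")
p,r,s=pose(); print(p,r.as_matrix().round(3))
E
```

```text
[ 0.19165742 -0.48851782  0.25130399] [[-0.931 -0.     0.365]
 [-0.365  0.001 -0.931]
 [-0.    -1.    -0.001]]
```

View pics/a.png

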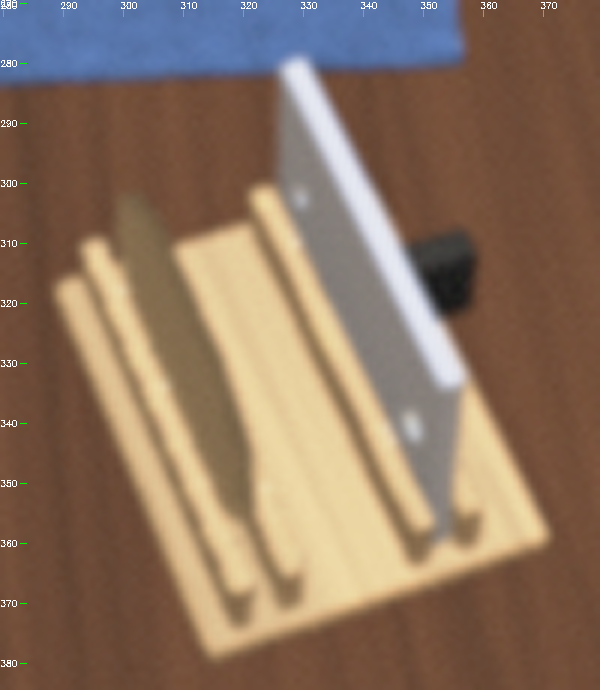

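View pics/b.png

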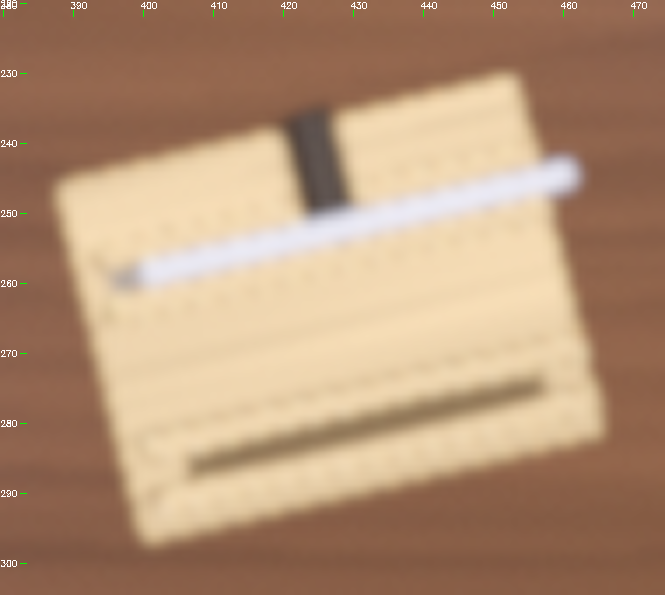

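View pics/c.png

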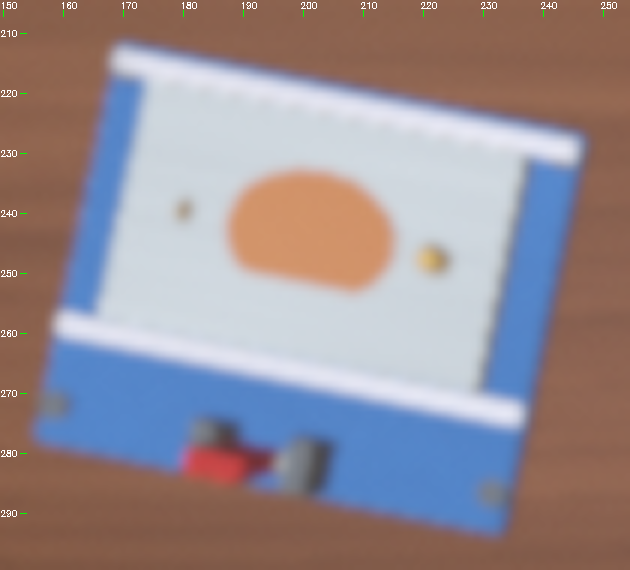

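View pics/d.png

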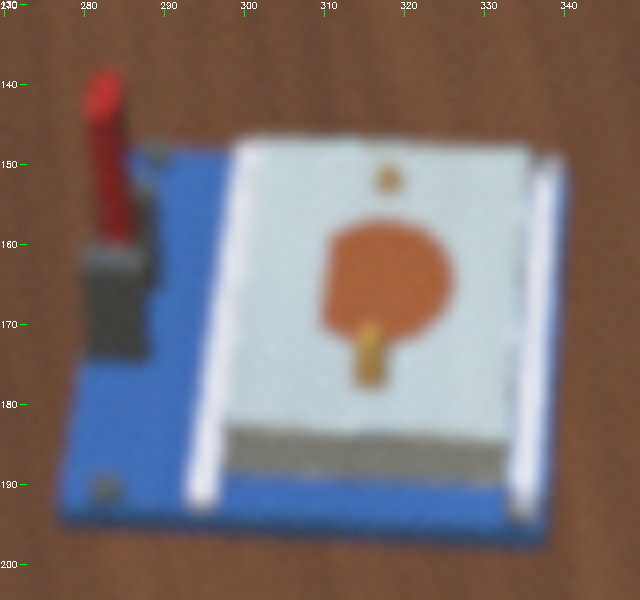

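The crops confirm the choice: a grey metal plate with two holes and a black handle on its +x side. I measured its top edge at top (399,259) to (461,244). The jig's brass pins are at top (180,239) for the diamond and (221,247) for the round, and the clamp stands open at (190,280). Next I fit the poses.

```bash
cat > fit.py <<'E'
from h import *
import pickle
cs,ct=pickle.load(open("cams.pkl","rb"))
def fit(obs,x0,nz=False):
    # obs: (cam, local pt, px)
    def f(p):
        Rz=R.from_euler("z",p[2]).as_matrix()
        return np.concatenate([proj(c,Rz@np.array(l)+[p[0],p[1],0])[0]-u for c,l,u in obs])
    r=least_squares(f,x0,loss="soft_l1"); return r.x,f(r.x).reshape(-1,2)
b=.012
j,res=fit([(ct,(.061,.095,b),(168,211.5)),(ct,(.061,-.095,b),(246,227)),(ct,(-.101,.095,b),(154.5,278)),(ct,(-.101,-.095,b),(233,294)),
 (cs,(-.101,-.095,b),(277,194)),(cs,(.061,-.095,b),(338,197)),(cs,(.061,.095,b),(340,150))],[.6,.2,-.2])
print("jig",j.round(4),res.round(1).tolist())
rk,res=fit([(ct,(.0625,.08,.008),(387.5,246)),(ct,(.0625,-.08,.008),(453,230.5)),(ct,(-.0625,-.08,.008),(465.5,282.5)),(ct,(-.0625,.08,.008),(400,297.5)),
 (cs,(.0625,-.08,.004),(370.5,359.5)),(cs,(-.0625,-.08,.004),(314,379))],[.55,-.2,.2])
print("rack",rk.round(4),res.round(1).tolist())
# plate top edge ends, triangulated: +y end, -y end
for us,ut in [((329,280.5),(399.8,258.5)),((353.5,332.5),(460.5,244.5))]:
    print("edge",tri(cs,ct,us,ut))
for us,ut in [((329,302.5),None),((348.5,341),None)]: pass
# handle top-end outer corners: side
print("handle at z=.076 top",onplane(ct,(425,243),.076))
print("rack px of template", )
# pins
Rz=R.from_euler("z",j[2]).as_matrix(); O=np.array([j[0],j[1],0])
for n,y,u,z in [("round tip",-.05,(220.5,247.5),.055),("dia tip",.05,(179.8,239.5),.046)]:
    P=onplane(ct,u,z); print(n,P,"jig",(Rz.T@(P-O)).round(4))
for n,u,z in [("round tip",(316,170),.055),("dia tip",(318,150.5),.046)]:
    P=onplane(cs,u,z); print("side",n,P,"jig",(Rz.T@(P-O)).round(4))
# mat
m,res=fit([(ct,(.11,.105,.004),(277,221)),(ct,(.11,-.105,.004),(364,227)),(ct,(-.11,.105,.004),(269.5,314)),(ct,(-.11,-.105,.004),(357.5,319.5))],[.5,0,0])
print("mat",m,res.round(1).tolist())
E
python3 fit.py
```

```text
jig [ 0.5599  0.2834 -0.1887] [[0.4, -0.1], [0.6, -0.5], [-0.1, 0.4], [0.1, -0.4], [-0.5, -1.0], [-0.2, -1.5], [-0.1, 0.1]]
rack [ 0.5137 -0.2476  0.2327] [[-0.3, 0.1], [-0.4, 0.2], [-0.2, -0.5], [-0.4, -0.0], [0.1, 0.6], [-0.2, 0.9]]
edge (array([ 0.52402015, -0.17416538,  0.10792426]), np.float64(0.32902700176913413))
edge (array([ 0.55322319, -0.30771287,  0.11044066]), np.float64(0.5057270881254396))
handle at z=.076 top [ 0.5595564  -0.23481529  0.076     ]
rack px of template
round tip [0.54969198 0.23232915 0.055     ] jig [-0.0004 -0.0521  0.055 ]
dia tip [0.56856983 0.32861464 0.046     ] jig [0.0001 0.046  0.046 ]
side round tip [0.55175865 0.2377317  0.055     ] jig [ 0.0006 -0.0464  0.055 ]
side dia tip [0.56934297 0.32902469 0.046     ] jig [0.0008 0.0466 0.046 ]
mat [ 0.49869588  0.01138861 -0.06828372] [[-0.6, 0.1], [0.1, 0.2], [-0.0, -0.6], [0.4, 0.2]]
```

```bash
cat > go.py <<'E'
import sys
from h import *
# go.py x y z yaw(of tool x, rad)
x,y,z,yaw=map(float,sys.argv[1:5])
p,r,s=pose(); d=r.inv().apply(np.array([x,y,z])-p)
M=r.as_matrix(); cy=np.arctan2(M[1,0],M[0,0]); t=-np.degrees((yaw-cy+np.pi)%(2*np.pi)-np.pi)
print("t",round(s["time"],2),"tool d",d.round(4),"twist",t.round(2),"F",s["contact_force"].round(1),"open",round(s["opening"],4),"q",s["qpos"].round(2),"y axis",M[:,1].round(3))
E
python3 go.py .5654 -.2338 .18 -2.919
```

```text
t 0.2 tool d [-0.4409  0.0715 -0.1006] twist 8.66 F [-1.2  0.5 -0.4] open 0.0918 q [-1.34  0.34  1.52 -0.    1.28 -0.15] y axis [-0.     0.001 -1.   ]
```

>>> send_rows(
  motion=[
    [[-0.04,0,-0.01,1],[-0.09,0,-0.02,2],[-0.14,0.01,-0.03,3],[-0.19,0.02,-0.045,4],[-0.24,0.03,-0.055,5],[-0.29,0.04,-0.066,6],[-0.34,0.05,-0.078,7],[-0.39,0.06,-0.089,8]],
  ],
  gripper=0.6,
  grip_force=20,
)

```text
time: 1.0
tool_pos: [0.5117, -0.2698, 0.1938]
tool_rot: [-1.572, -0.0, -2.908]
contact_force: [1.3, -0.6, 0.1]
opening: 0.0555
```

```bash
python3 go.py .5654 -.2338 .13 -2.919
```

```text
t 1.0 tool d [-0.0606  0.0638 -0.0225] twist 0.63 F [ 1.3 -0.6  0.1] open 0.0555 q [-0.62  0.49  1.46  0.    1.19  0.72] y axis [-0.     0.001 -1.   ]
```

>>> send_rows(
  motion=[
    [[-0.04,0.02,-0.012,0.6],[-0.061,0.045,-0.0225,0.6],[-0.061,0.064,-0.0225,0.6],[-0.061,0.064,-0.0225,0.6]],
  ],
)

```text
time: 1.4
tool_pos: [0.5646, -0.232, 0.1264]
tool_rot: [-1.576, -0.005, -2.917]
contact_force: [-0.4, -0.4, 0.4]
opening: 0.0548
```

```bash
python3 go.py .5654 -.2338 .076 -2.919; python3 - <<'E'
from h import *
cs=read_camera("side"); ct=read_camera("top")
crop(cs,270,210,400,370,5,"pics/a1.png"); crop(ct,370,180,500,310,5,"pics/b1.png")
E
```

```text
t 1.4 tool d [-0.0006  0.0504  0.0022] twist 0.13 F [-0.4 -0.4  0.4] open 0.0548 q [-0.52  0.62  1.43  0.    1.1   0.83] y axis [-0.006  0.004 -1.   ]
```

View pics/a1.png

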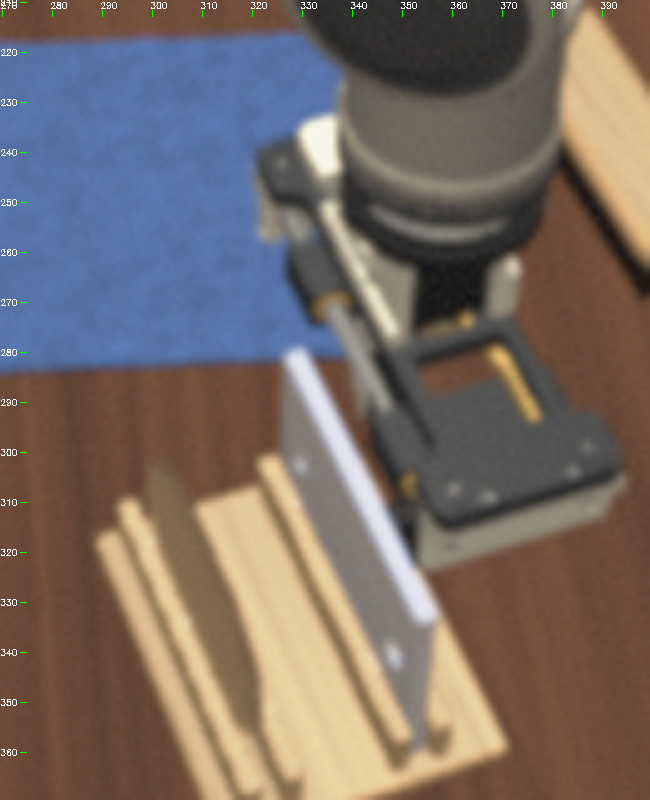

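View pics/b1.png

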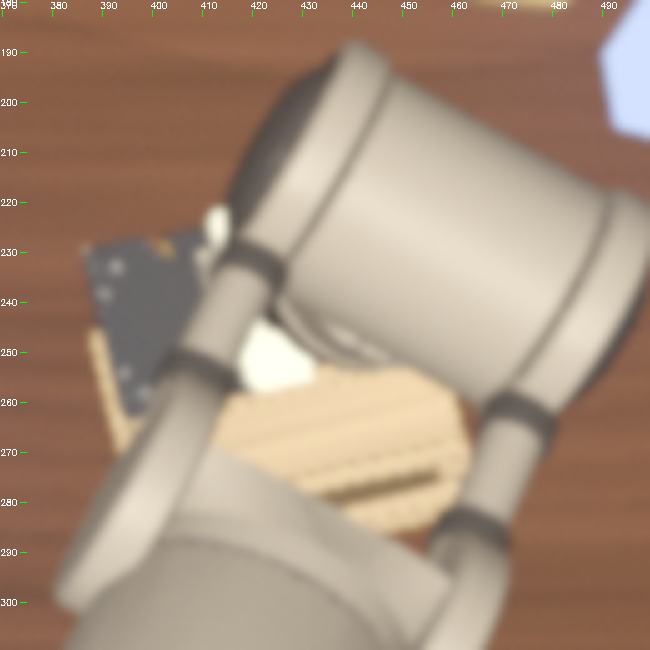

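The gripper is centred over the handle with the plate to its left (side image: top edge from (328,281) to (355,332)). Going down.

>>> send_rows(
  motion=[
    [[-0.0006,0.015,0.002,0],[-0.0006,0.03,0.002,0],[-0.0006,0.042,0.002,0],[-0.0006,0.05,0.002,0],[-0.0006,0.05,0.002,0]],
  ],
)

```text
time: 2.0
tool_pos: [0.566, -0.2357, 0.0788]
tool_rot: [-1.573, -0.002, -2.919]
contact_force: [0.4, 0.1, 0.9]
opening: 0.0552
```

>>> send_rows(
  motion=[
    [[0,0,0,0],[0,0,0,0],[0,0,0,0],[0,0,0,0],[0,0,0,0]],
  ],
  gripper=0,
  grip_force=10,
)

```text
time: 2.5
tool_pos: [0.5661, -0.2357, 0.079]
tool_rot: [-1.573, -0.002, -2.919]
contact_force: [0.2, 0.9, 0.3]
opening: 0.02
```

```bash
python3 go.py .5654 -.2338 .076 -2.919
```

```text
t 2.5 tool d [ 0.0002  0.003  -0.002 ] twist -0.01 F [0.2 0.9 0.3] open 0.02 q [-0.52  0.68  1.47  0.    1.    0.83] y axis [-0.002  0.002 -1.   ]
```

>>> send_rows(
  motion=[
    [[0,0.003,-0.002,0],[0,0.003,-0.002,0],[0,0.003,-0.002,0],[0,0.003,-0.002,0]],
  ],
)

```text
time: 2.9
tool_pos: [0.5665, -0.2342, 0.0769]
tool_rot: [-1.571, 0.0, -2.919]
contact_force: [2.2, -0.4, 5.0]
opening: 0.0139
```

```bash
python3 go.py .5654 -.2338 .076 -2.919
```

```text
t 2.9 tool d [ 0.001   0.0009 -0.0006] twist -0.0 F [ 2.2 -0.4  5. ] open 0.0139 q [-0.52  0.68  1.48  0.    0.99  0.83] y axis [ 0.  0. -1.]
```

>>> send_rows(
  motion=[
    [[0,0,0,0],[0,0,0,0],[0,-0.01,0,0],[0,-0.02,0,0],[0,-0.035,0,0],[0,-0.05,0,0],[0,-0.07,0,0],[0,-0.09,0,0]],
  ],
  grip_force=30,
)

```text
time: 3.7
tool_pos: [0.5656, -0.2339, 0.1675]
tool_rot: [-1.573, -0.002, -2.919]
contact_force: [-0.5, -0.4, -2.9]
opening: 0.0135
```

```bash
python3 go.py .52 .01 .17 -3.0; python3 - <<'E'
from h import *
cs=read_camera("side"); ct=read_camera("top")
crop(cs,270,170,400,370,4,"pics/a2.png")
E
```

```text
t 3.7 tool d [-0.0093 -0.002  -0.2479] twist 4.63 F [-0.5 -0.4 -2.9] open 0.0135 q [-0.52  0.57  1.39  0.    1.18  0.83] y axis [-0.002  0.002 -1.   ]
```

View pics/a2.png

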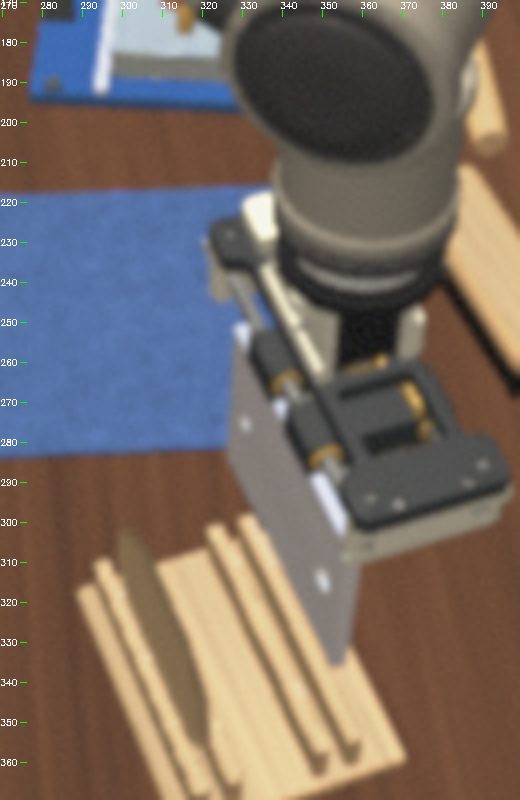

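Out of the rack, upright and held. Moving over the mat.

```bash
python3 go.py .5795 -.0044 .13 2.953
```

```text
t 3.8 tool d [-0.0625  0.0396 -0.2222] twist 23.55 F [ 0.6 -0.3 -3.2] open 0.0136 q [-0.52  0.57  1.39  0.    1.18  0.83] y axis [ 0.004 -0.002 -1.   ]
```

>>> send_rows(
  motion=[
    [[-0.006,0,-0.02,2],[-0.014,0,-0.055,6],[-0.023,0,-0.095,10],[-0.033,0.005,-0.135,14],[-0.045,0.015,-0.175,18],[-0.055,0.025,-0.205,22],[-0.0625,0.035,-0.222,23.5],[-0.0625,0.04,-0.222,23.5]],
  ],
)

```text
time: 4.6
tool_pos: [0.5783, -0.0019, 0.1276]
tool_rot: [-1.57, 0.001, 2.957]
contact_force: [-0.2, -0.1, -3.1]
opening: 0.0139
```

>>> send_rows(
  motion=[
    [[0,0,0,0],[0,0,0,0]],
  ],
)

```text
time: 4.8
tool_pos: [0.5777, -0.0025, 0.127]
tool_rot: [-1.57, -0.001, 2.957]
contact_force: [-0.1, 0.0, -3.5]
opening: 0.0137
```

```bash
python3 go.py .5795 -.0044 .076 2.953;  python3 - <<'E'
from h import *
cs=read_camera("side"); ct=read_camera("top")
crop(cs,220,70,400,300,3,"pics/a3.png")
E
```

```text
t 4.8 tool d [-0.0021  0.051   0.0015] twist 0.2 F [-0.1  0.  -3.5] open 0.0137 q [-0.14  0.56  1.54 -0.    1.04  1.62] y axis [-0.001 -0.001 -1.   ]
```

View pics/a3.png

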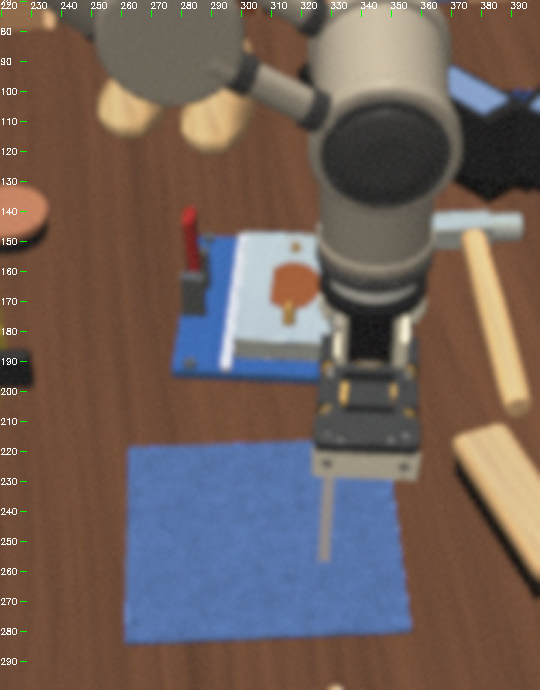

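>>> send_rows(
  motion=[
    [[0,0.015,0,0],[0,0.03,0,0],[0,0.042,0,0],[0,0.048,0,0],[0,0.053,0,0],[0,0.055,0,0],[0,0.055,0,0]],
  ],
)

```text
time: 5.6
tool_pos: [0.5787, -0.003, 0.0732]
tool_rot: [-1.57, 0.002, 2.956]
contact_force: [-0.7, -0.1, -3.3]
opening: 0.0131
```

>>> send_rows(
  motion=[
    [[0,0.001,0,0],[0.002,0.0005,0,0],[0.0055,-0.0013,0,0],[0.0113,-0.0036,0,0],[0.017,-0.005,0,0],[0.0231,-0.0062,0,0],[0.029,-0.0067,0,0],[0.0353,-0.0067,0,0]],
  ],
  grip_force=8,
)

```text
time: 6.4
tool_pos: [0.5432, 0.0037, 0.08]
tool_rot: [-1.57, 0.001, 2.956]
contact_force: [-0.7, -0.2, 1.0]
opening: 0.0141
```

```bash
python3 go.py .5795 -.0044 .076 2.953;  python3 - <<'E'
from h import *
cs=read_camera("side"); ct=read_camera("top")
crop(cs,250,150,380,300,4,"pics/a4.png")
E
```

```text
t 6.4 tool d [-0.0371  0.004   0.0012] twist 0.15 F [-0.7 -0.2  1. ] open 0.0141 q [-0.13  0.57  1.69 -0.    0.88  1.62] y axis [ 0.001 -0.001 -1.   ]
```

View pics/a4.png

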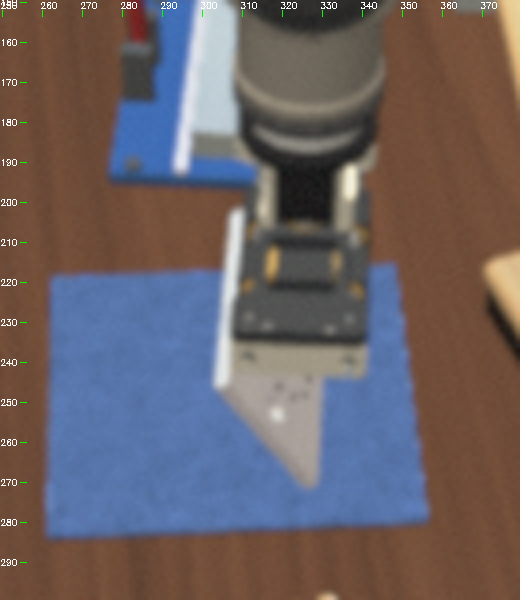

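>>> send_rows(
  motion=[
    [[0.006,0.001,0,0],[0.012,0.002,0,0],[0.018,0.0035,0,0],[0.0236,0.0055,0,0],[0.029,0.008,0,0],[0.0344,0.011,0,0],[0.0392,0.0145,0,0],[0.044,0.0184,0,0]],
  ],
)

```text
time: 7.3
tool_pos: [0.4988, 0.012, 0.0611]
tool_rot: [-1.57, -0.001, 2.956]
contact_force: [1.2, -1.5, -2.8]
opening: 0.0136
```

>>> send_rows(
  motion=[
    [[0.004,0.004,0,0],[0.008,0.009,0,0],[0.0115,0.014,0,0],[0.0145,0.0185,0,0],[0.0145,0.0185,0,0]],
  ],
)

```text
time: 7.8
tool_pos: [0.4853, 0.0146, 0.0429]
tool_rot: [-1.57, 0.002, 2.956]
contact_force: [3.5, -0.2, 0.1]
opening: 0.0139
```

```bash
python3 go.py .5795 -.0044 .076 2.953;  python3 - <<'E'
from h import *
cs=read_camera("side"); ct=read_camera("top")
crop(cs,250,150,380,300,4,"pics/a5.png")
E
```

```text
t 7.8 tool d [-0.0962 -0.033   0.0013] twist 0.16 F [ 3.5 -0.2  0.1] open 0.0139 q [-0.13  0.55  1.88 -0.    0.71  1.63] y axis [ 0.001 -0.001 -1.   ]
```

View pics/a5.png

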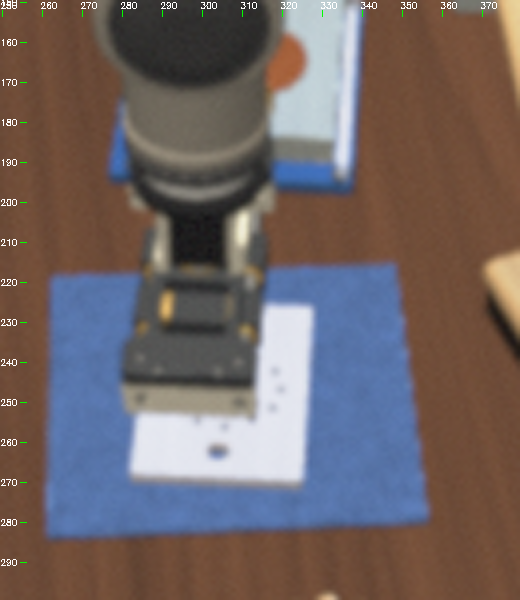

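The template lies almost flat, handle up. Letting go.

>>> send_rows(
  motion=[
    [[0,0,0,0],[0,0,0,0],[0,0,0,0],[0,0,0,0],[0,-0.02,0,0],[0,-0.05,0,0],[0,-0.09,0,0],[0,-0.12,0,0]],
  ],
  gripper=0.5,
)

```text
time: 8.7
tool_pos: [0.4852, 0.0147, 0.1648]
tool_rot: [-1.57, 0.002, 2.956]
contact_force: [-0.3, 0.4, -0.0]
opening: 0.0459
```

>>> send_rows(
  motion=[
    [[-0.03,0,0.05,0],[-0.06,0,0.1,0],[-0.06,0,0.15,0],[-0.06,0,0.17,0],[-0.06,0,0.17,0]],
  ],
)

```text
time: 9.2
tool_pos: [0.5121, -0.1674, 0.1648]
tool_rot: [-1.569, 0.002, 2.951]
contact_force: [0.4, 0.2, 0.0]
opening: 0.0457
```

```bash
python3 go.py .4987 .01 .12 2.953;  python3 - <<'E'
from h import *
import pickle
cs=read_camera("side"); ct=read_camera("top")
pickle.dump((cs,ct),open("cams2.pkl","wb"))
crop(cs,250,200,360,300,6,"pics/a6.png")
crop(ct,255,200,375,330,6,"pics/b6.png")
E
```

```text
t 9.2 tool d [ 0.0469  0.0443 -0.1718] twist -0.12 F [0.4 0.2 0. ] open 0.0457 q [-0.46  0.45  1.61 -0.    1.08  1.3 ] y axis [ 0.001 -0.002 -1.   ]
```

View pics/a6.png

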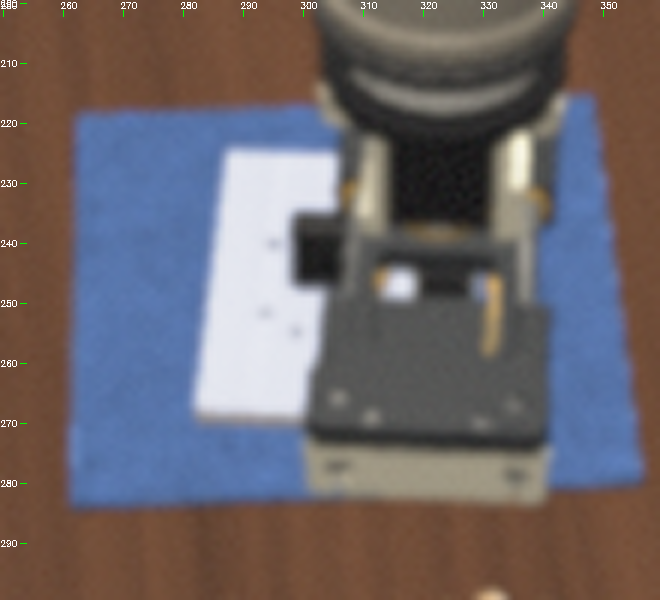

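View pics/b6.png

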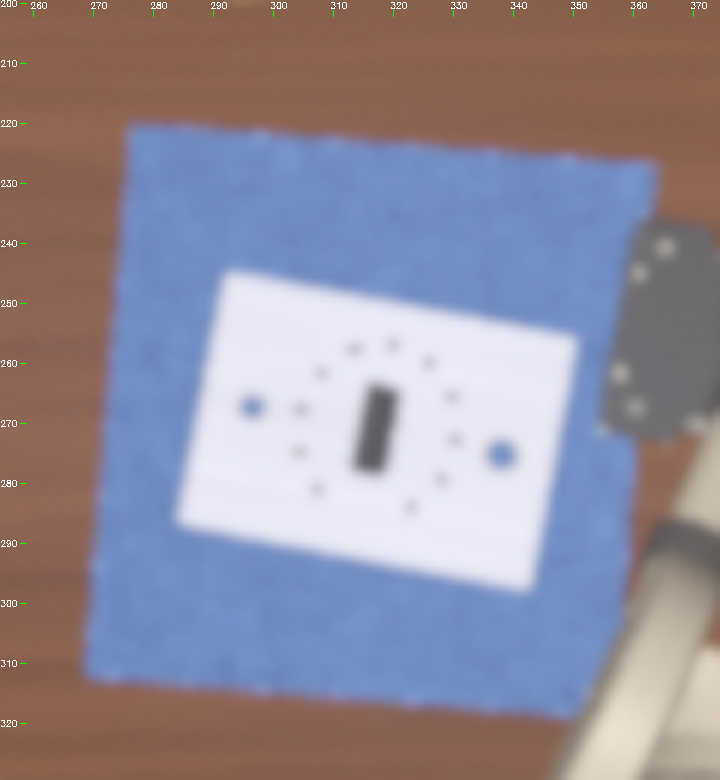

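The template lies flat on the mat, handle up. In the top view the 13.5 mm hole is at (338,275), the 10.5 mm hole at (297,267) and the handle at (317,271). Fitting its pose now.

```bash
python3 - <<'E'
import pickle
from h import *
exec(open("fit.py").read().split("b=.012")[0])
_,ct=pickle.load(open("cams2.pkl","rb"))
z=.012
t,res=fit([(ct,(.05,.07,z),(291.8,244.8)),(ct,(.05,-.07,z),(350,256)),(ct,(-.05,-.07,z),(342.3,298)),(ct,(-.05,.07,z),(283.8,287)),
 (ct,(0,.05,z-.004),(296.5,267.5)),(ct,(0,-.05,z-.004),(338,275.3))],[.5,0,-.2])
print(t,res.round(1).tolist())
print("handle top",onplane(ct,(316.8,270.8),.048))
E
python3 go.py .4987 .01 .12 2.953
```

```text
[ 0.49565171  0.01103282 -0.1843455 ] [[0.2, 0.4], [0.0, 0.1], [-0.0, -0.2], [0.2, -0.3], [-0.1, 0.0], [-0.2, 0.0]]
handle top [0.49659902 0.01072276 0.048     ]
t 9.3 tool d [ 0.0458  0.0446 -0.1682] twist 0.04 F [ 0.3 -0.1 -0.7] open 0.046 q [-0.45  0.45  1.62 -0.    1.08  1.31] y axis [ 0.001 -0.001 -1.   ]
```

```bash
python3 go.py .4957 .011 .042 2.957
```

```text
t 9.3 tool d [ 0.049   0.1226 -0.1686] twist -0.19 F [ 0.3 -0.1 -0.7] open 0.046 q [-0.45  0.45  1.62 -0.    1.08  1.31] y axis [ 0.001 -0.001 -1.   ]
```

>>> send_rows(
  motion=[
    [[0.015,0,-0.04,-0.2],[0.03,0,-0.085,-0.2],[0.042,0.01,-0.13,-0.2],[0.049,0.02,-0.16,-0.2],[0.049,0.035,-0.1686,-0.2],[0.049,0.05,-0.1686,-0.2],[0.049,0.06,-0.1686,-0.2],[0.049,0.06,-0.1686,-0.2]],
  ],
)

```text
time: 10.1
tool_pos: [0.4946, 0.012, 0.1035]
tool_rot: [-1.57, -0.002, 2.959]
contact_force: [0.2, -0.0, 0.8]
opening: 0.0459
```

```bash
python3 go.py .4957 .011 .042 2.957
```

```text
t 10.1 tool d [-0.0014  0.0615  0.0008] twist 0.09 F [ 0.2 -0.   0.8] open 0.0459 q [-0.13  0.47  1.8  -0.    0.88  1.62] y axis [-0.002 -0.    -1.   ]
```

>>> send_rows(
  motion=[
    [[-0.0014,0.02,0.001,0],[-0.0014,0.04,0.001,0],[-0.0014,0.053,0.001,0],[-0.0014,0.061,0.001,0],[-0.0014,0.061,0.001,0],[-0.0014,0.061,0.001,0]],
  ],
)

```text
time: 10.7
tool_pos: [0.4961, 0.0107, 0.0431]
tool_rot: [-1.57, -0.001, 2.958]
contact_force: [-0.5, -0.3, -0.8]
opening: 0.0462
```

>>> send_rows(
  motion=[
    [[0,0,0,0],[0,0,0,0],[0,0,0,0],[0,0,0,0],[0,0,0,0],[0,0,0,0]],
  ],
  gripper=0,
  grip_force=10,
)

```text
time: 11.3
tool_pos: [0.4962, 0.0109, 0.0433]
tool_rot: [-1.571, -0.001, 2.958]
contact_force: [-0.2, 2.2, 2.3]
opening: 0.0141
```

```bash
python3 go.py .4957 .011 .042 2.957
```

```text
t 11.3 tool d [0.0005 0.0013 0.    ] twist 0.08 F [-0.2  2.2  2.3] open 0.0141 q [-0.13  0.57  1.84 -0.    0.73  1.62] y axis [-0.001  0.    -1.   ]
```

>>> send_rows(
  motion=[
    [[0,0,0,0],[0,0,0,0],[0,-0.01,0,0],[0,-0.03,0,0],[0,-0.06,0,0],[0,-0.09,0,0],[0,-0.1,0,0],[0,-0.1,0,0]],
  ],
  grip_force=30,
)

```text
time: 12.1
tool_pos: [0.4968, 0.0107, 0.1445]
tool_rot: [-1.571, 0.002, 2.958]
contact_force: [-0.1, -0.4, -3.8]
opening: 0.0138
```

```bash
python3 go.py .5597 .2804 .13 2.952
```

```text
t 12.1 tool d [-0.0126  0.0145 -0.2766] twist 0.36 F [-0.1 -0.4 -3.8] open 0.0138 q [-0.13  0.41  1.75 -0.    0.98  1.62] y axis [ 0.002 -0.    -1.   ]
```

>>> send_rows(
  motion=[
    [[-0.001,0,-0.03,0.3],[-0.003,0,-0.075,0.3],[-0.006,0,-0.12,0.3],[-0.008,0,-0.165,0.3],[-0.01,0,-0.21,0.3],[-0.012,0.004,-0.245,0.3],[-0.0126,0.01,-0.268,0.3],[-0.0126,0.0145,-0.2766,0.3]],
  ],
)

```text
time: 12.9
tool_pos: [0.5585, 0.2824, 0.1268]
tool_rot: [-1.569, -0.001, 2.956]
contact_force: [-0.7, -0.0, -4.6]
opening: 0.0137
```

>>> send_rows(
  motion=[
    [[0,0,0,0],[0,0,0,0],[0,0,0,0]],
  ],
)

```text
time: 13.2
tool_pos: [0.5583, 0.2811, 0.1265]
tool_rot: [-1.568, -0.002, 2.954]
contact_force: [-0.1, 0.4, -3.5]
opening: 0.014
```

```bash
python3 go.py .5597 .2804 .105 2.952; python3 - <<'E'
from h import *
import pickle
cs=read_camera("side"); ct=read_camera("top")
pickle.dump((cs,ct),open("cams3.pkl","wb"))
crop(cs,265,70,365,205,6,"pics/a7.png")
crop(ct,140,190,260,300,6,"pics/b7.png")
E
```

```text
t 13.2 tool d [-0.0015  0.0215  0.0004] twist 0.13 F [-0.1  0.4 -3.5] open 0.014 q [ 0.34  0.64  1.39 -0.    1.12  2.1 ] y axis [-0.003 -0.002 -1.   ]
```

View pics/a7.png

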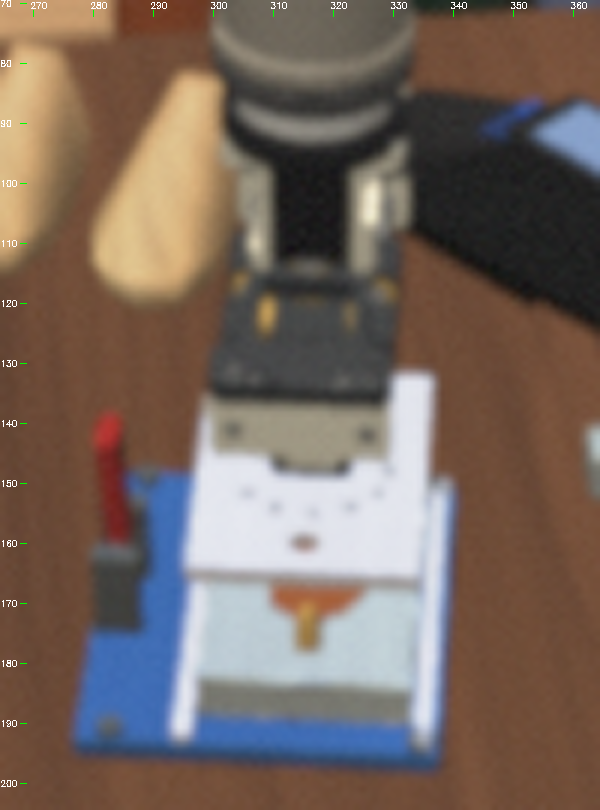

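View pics/b7.png

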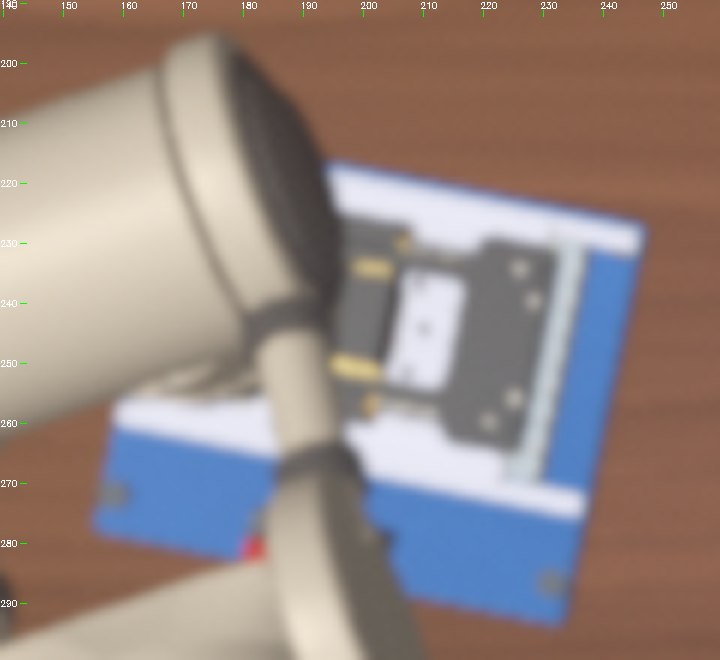

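```bash
python3 - <<'E'
import pickle
from h import *
cs,ct=pickle.load(open("cams3.pkl","rb"))
p,r,s=pose(); print(p)
Rz=R.from_euler("z",-.188).as_matrix(); c=p+[-.0005,.0001,-.0353]
for l in [(-.05,-.07,.004),(.05,-.07,.004),(.05,.07,.004),(0,-.05,.004)]: print("templ",l,proj(cs,Rz@np.array(l)+c).round(1))
Rj=R.from_euler("z",-.1887).as_matrix(); j=np.array([.5599,.2834,0])
for S in (-.003,-.005,-.001):
  for l in [(0,-.05,.055),(0,-.05,.035),(0,.05,.046)]: print("pin",S,l,proj(cs,Rj@(np.array(l)+[0,S,0])+j).round(1),proj(ct,Rj@(np.array(l)+[0,S,0])+j).round(1))
# block edges in top view z=.035
for u in [(173.5,217.5),(166,256.5),(237.5,231.5),(230,270)]:
    print("blk",(Rj.T@(onplane(ct,u,.035)-j)).round(4))
for u in [(297.5,183),(332,184.5),(335,148),(299,146.5)]:
    print("blk side",(Rj.T@(onplane(cs,u,.035)-j)).round(4))
E
```

```text
[0.55875174 0.28125541 0.12722299]
templ (-0.05, -0.07, 0.004) [[295.2 163.5]]
templ (0.05, -0.07, 0.004) [[334.3 165.1]]
templ (0.05, 0.07, 0.004) [[336.1 131.7]]
templ (0, -0.05, 0.004) [[315.2 159.3]]
pin -0.003 (0, -0.05, 0.055) [[315.6 171.6]] [[220.9 247.4]]
pin -0.003 (0, -0.05, 0.035) [[315.6 177.4]] [[222.5 247.8]]
pin -0.003 (0, 0.05, 0.046) [[317.7 150.4]] [[179.4 239.4]]
pin -0.005 (0, -0.05, 0.055) [[315.6 172.1]] [[221.8 247.5]]
pin -0.005 (0, -0.05, 0.035) [[315.6 177.9]] [[223.3 248. ]]
pin -0.005 (0, 0.05, 0.046) [[317.7 150.9]] [[180.2 239.6]]
pin -0.001 (0, -0.05, 0.055) [[315.7 171.1]] [[220.1 247.2]]
pin -0.001 (0, -0.05, 0.035) [[315.7 176.9]] [[221.6 247.7]]
pin -0.001 (0, 0.05, 0.046) [[317.8 149.9]] [[178.5 239.3]]
blk [0.048  0.0738 0.035 ]
blk [-0.0448  0.0724  0.035 ]
blk [ 0.0441 -0.0799  0.035 ]
blk [-0.0474 -0.0805  0.035 ]
blk side [-0.0462 -0.078   0.035 ]
blk side [ 0.0444 -0.0783  0.035 ]
blk side [0.0469 0.0745 0.035 ]
blk side [-0.0542  0.0748  0.035 ]
```

Side view: the round hole is at (315,160), above the round pin at (316,172), as predicted. The block setting is about -3 mm. Going down gently.

>>> send_rows(
  motion=[
    [[-0.0007,0.007,0.0004,0],[-0.0014,0.014,0.0006,0],[-0.0014,0.02,0.0006,0],[-0.0014,0.025,0.0006,0],[-0.0014,0.025,0.0006,0],[-0.0014,0.025,0.0006,0]],
  ],
)

```text
time: 13.9
tool_pos: [0.5599, 0.2804, 0.102]
tool_rot: [-1.569, -0.001, 2.954]
contact_force: [-0.4, 0.3, -3.6]
opening: 0.0138
```

```bash
python3 go.py .5598 .2804 .090 2.953
```

```text
t 13.9 tool d [0.0001 0.012  0.    ] twist 0.07 F [-0.4  0.3 -3.6] open 0.0138 q [ 0.34  0.67  1.41 -0.    1.06  2.1 ] y axis [-0.002 -0.002 -1.   ]
```

>>> send_rows(
  motion=[
    [[0,0.003,0,0],[0,0.006,0,0],[0,0.008,0,0],[0,0.01,0,0],[0,0.012,0,0],[0,0.012,0,0]],
  ],
)

```text
time: 14.5
tool_pos: [0.5598, 0.2805, 0.0897]
tool_rot: [-1.569, -0.002, 2.954]
contact_force: [0.2, 0.6, -3.8]
opening: 0.014
```

```bash
python3 go.py .5598 .2804 .085 2.953
```

```text
t 14.5 tool d [-0.      0.0047  0.0001] twist 0.07 F [ 0.2  0.6 -3.8] open 0.014 q [ 0.34  0.68  1.42 -0.    1.04  2.1 ] y axis [-0.002 -0.001 -1.   ]
```

>>> send_rows(
  motion=[
    [[0,0.001,0,0],[0,0.002,0,0],[0,0.003,0,0],[0,0.003,0,0]],
  ],
)

```text
time: 14.9
tool_pos: [0.56, 0.2811, 0.0872]
tool_rot: [-1.57, -0.001, 2.954]
contact_force: [-0.5, 4.5, 0.2]
opening: 0.0138
```

>>> send_rows(
  motion=[
    [[0,0.0005,0,0],[0,0.001,0,0],[0,0.0015,0,0],[0,0.0015,0,0]],
  ],
)

```text
time: 15.3
tool_pos: [0.5601, 0.2816, 0.0856]
tool_rot: [-1.571, -0.001, 2.954]
contact_force: [-1.0, 5.8, -2.7]
opening: 0.0139
```

The pin pushes the template toward +y with 5.8 N, so I shift that way.

>>> send_rows(
  motion=[
    [[0,0,-0.0007,0],[0,0,-0.0014,0],[0,0,-0.0014,0]],
  ],
)

```text
time: 15.6
tool_pos: [0.5601, 0.2824, 0.085]
tool_rot: [-1.57, -0.002, 2.954]
contact_force: [0.1, 0.1, -3.6]
opening: 0.0139
```

```bash
python3 go.py .5598 .2804 .085 2.953
```

```text
t 15.6 tool d [-0.0001 -0.      0.002 ] twist 0.07 F [ 0.1  0.1 -3.6] open 0.0139 q [0.34 0.69 1.42 0.   1.03 2.1 ] y axis [-0.002 -0.001 -1.   ]
```

>>> send_rows(
  motion=[
    [[0,0.001,-0.0003,0],[0,0.002,-0.0003,0],[0,0.003,-0.0003,0],[0,0.003,-0.0003,0]],
  ],
)

```text
time: 16.0
tool_pos: [0.56, 0.2825, 0.0816]
tool_rot: [-1.57, -0.002, 2.954]
contact_force: [-0.8, 1.0, -4.3]
opening: 0.0136
```

>>> send_rows(
  motion=[
    [[0,0.001,0,0],[0,0.002,0,0],[0,0.003,0,0],[0,0.003,0,0]],
  ],
)

```text
time: 16.4
tool_pos: [0.5599, 0.2825, 0.0785]
tool_rot: [-1.569, -0.002, 2.954]
contact_force: [0.6, 0.0, -3.3]
opening: 0.0137
```

```bash
python3 go.py .5598 .2804 .0743 2.953
```

```text
t 16.4 tool d [-0.0003  0.0042  0.0021] twist 0.07 F [ 0.6  0.  -3.3] open 0.0137 q [ 0.35  0.7   1.43 -0.    1.02  2.1 ] y axis [-0.002 -0.001 -1.   ]
```

Sliding freely. The last 4 mm.

>>> send_rows(
  motion=[
    [[0,0.001,0,0],[0,0.002,0,0],[0,0.0025,0,0],[0,0.0025,0,0]],
  ],
)

```text
time: 16.8
tool_pos: [0.5599, 0.2825, 0.0758]
tool_rot: [-1.569, -0.002, 2.954]
contact_force: [0.0, -0.5, -4.9]
opening: 0.0143
```

>>> send_rows(
  motion=[
    [[0,0.0005,0,0],[0,0.001,0,0],[0,0.0015,0,0],[0,0.0015,0,0]],
  ],
)

```text
time: 17.2
tool_pos: [0.5599, 0.2825, 0.0745]
tool_rot: [-1.569, -0.002, 2.954]
contact_force: [-0.5, 0.1, -3.8]
opening: 0.0138
```

```bash
python3 go.py .5598 .2804 .0743 2.953
```

```text
t 17.2 tool d [-0.0003  0.0002  0.0021] twist 0.07 F [-0.5  0.1 -3.8] open 0.0138 q [ 0.35  0.7   1.43 -0.    1.01  2.1 ] y axis [-0.002 -0.001 -1.   ]
```

>>> send_rows(
  motion=[
    [[0,0.0005,0,0],[0,0.001,0,0],[0,0.0015,0,0],[0,0.0015,0,0]],
  ],
)

```text
time: 17.6
tool_pos: [0.5599, 0.2825, 0.0744]
tool_rot: [-1.57, -0.002, 2.954]
contact_force: [-4.7, -2.8, 7.6]
opening: 0.0134
```

Seat contact at TCP z 0.0744, where 0.0743 was expected. Releasing.

>>> send_rows(
  motion=[
    [[0,0,0,0],[0,0,0,0],[0,0,0,0],[0,0,0,0],[0,-0.02,0,0],[0,-0.05,0,0],[0,-0.09,0,0],[0,-0.11,0,0]],
  ],
  gripper=0.5,
)

```text
time: 18.4
tool_pos: [0.5613, 0.283, 0.1878]
tool_rot: [-1.572, 0.002, 2.954]
contact_force: [0.7, 0.1, -0.7]
opening: 0.0461
```

```bash
python3 go.py .40 .12 .19 2.953; python3 - <<'E'
from h import *
import pickle
cs=read_camera("side"); ct=read_camera("top")
crop(cs,265,70,365,205,5,"pics/a8.png")
crop(ct,140,190,260,300,6,"pics/b8.png")
E
```

```text
t 18.4 tool d [ 0.1281 -0.0028  0.1902] twist 0.07 F [ 0.7  0.1 -0.7] open 0.0461 q [ 0.35  0.58  1.31 -0.    1.24  2.1 ] y axis [ 0.003  0.001 -1.   ]
```

View pics/a8.png

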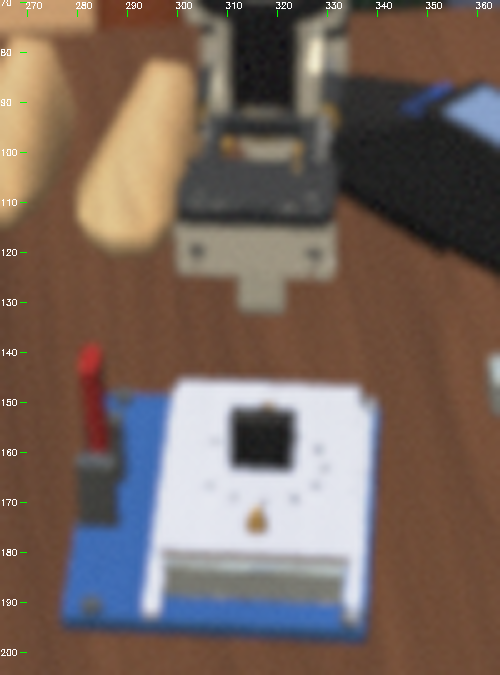

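The template is fully down, with the round pin showing in its hole at (316,172) and the plate flush. Now I measure the clamp.

```bash
python3 - <<'E'
import pickle
from h import *
cs,ct=pickle.load(open("cams.pkl","rb"))
Rj=R.from_euler("z",-.1887).as_matrix(); j=np.array([.5599,.2834,0])
for a in (1.5,1.6,1.7,1.85):
  P=np.array([-.088+.06*np.cos(a),0,.049+.06*np.sin(a)]); print(a,P.round(3),proj(cs,Rj@P+j).round(1),proj(ct,Rj@P+j).round(1))
P=np.array([-.088,0,.049]);print("hinge",proj(cs,Rj@P+j).round(1),proj(ct,Rj@P+j).round(1))
for z in (.10,.108): print((Rj.T@(onplane(cs,(283,140),z)-j)).round(4),(Rj.T@(onplane(ct,(185.5,283),z)-j)).round(4))
W=Rj@np.array([-.135,0,0])+j; print(W)
E
python3 go.py .4273 .3087 .19 2.953
```

```text
1.5 [-0.084  0.     0.109] [[284.9 141.4]] [[185.5 278.8]]
1.6 [-0.09   0.     0.109] [[282.6 141.2]] [[184.9 281.5]]
1.7 [-0.096  0.     0.108] [[280.4 141.3]] [[184.4 284.2]]
1.85 [-0.105  0.     0.107] [[277.  141.7]] [[183.8 288.1]]
hinge [[284.3 159.2]] [[191.3 280.6]]
[-0.0908  0.0169  0.1   ] [-0.0932  0.0001  0.1   ]
[-0.0894  0.0065  0.108 ] [-0.0928 -0.0018  0.108 ]
[0.4272964  0.30872359 0.        ]
t 18.5 tool d [ 0.1369 -0.0026 -0.    ] twist 0.07 F [ 0.3  0.3 -0.9] open 0.0461 q [ 0.35  0.58  1.31 -0.    1.24  2.1 ] y axis [ 0.005  0.002 -1.   ]
```

View pics/b8.png

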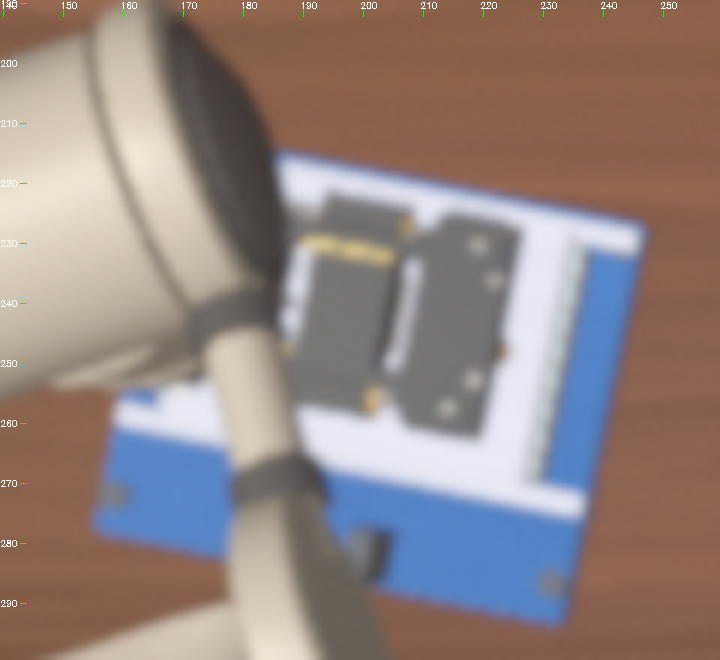

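>>> send_rows(
  motion=[
    [[0.03,0,0,0],[0.07,0,0,0],[0.11,0,0,0],[0.137,0,0,0],[0.137,0.02,0,0],[0.137,0.045,0,0],[0.137,0.065,0,0],[0.137,0.073,0,0]],
  ],
  gripper=0,
)

```text
time: 19.3
tool_pos: [0.4259, 0.308, 0.1114]
tool_rot: [-1.57, 0.0, 2.954]
contact_force: [0.3, 0.0, -0.9]
opening: 0.0003
```

>>> send_rows(
  motion=[
    [[0,0,0,0],[0,0,0,0],[0,0,0,0]],
  ],
)

```text
time: 19.6
tool_pos: [0.4263, 0.3082, 0.1121]
tool_rot: [-1.571, 0.001, 2.954]
contact_force: [0.3, -0.6, -0.1]
opening: 0.0005
```

```bash
python3 go.py .4273 .3087 .115 2.953;python3 - <<'E'
from h import *
cs=read_camera("side")
crop(cs,230,90,360,205,5,"pics/a9.png")
E
```

```text
t 19.6 tool d [-0.0009 -0.0029 -0.0007] twist 0.08 F [ 0.3 -0.6 -0.1] open 0.0005 q [ 0.48  0.5   1.71 -0.    0.94  2.24] y axis [ 0.001 -0.    -1.   ]
```

View pics/a9.png

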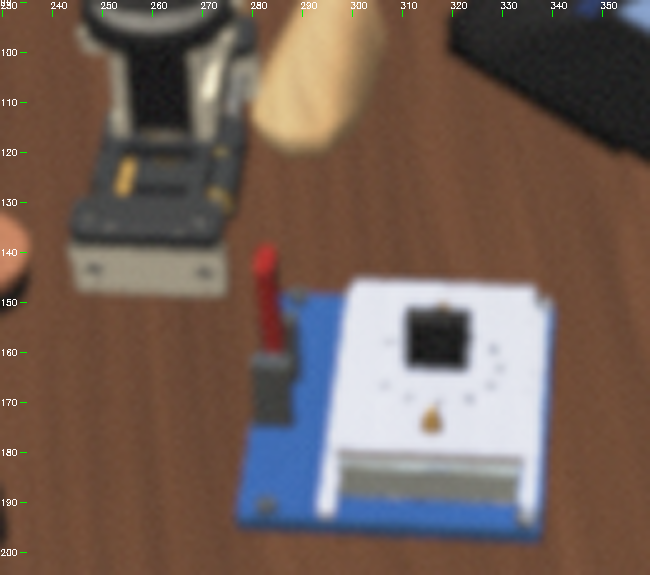

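>>> send_rows(
  motion=[
    [[-0.015,0,0,0],[-0.03,0,0,0],[-0.037,0,0,0],[-0.043,0,0,0],[-0.049,0,0,0],[-0.055,0,0,0],[-0.061,0,0,0],[-0.067,0,0,0]],
  ],
)

```text
time: 20.45
tool_pos: [0.4926, 0.2956, 0.1123]
tool_rot: [-1.571, 0.002, 2.954]
contact_force: [-0.9, 0.3, 0.3]
opening: 0.0008
```

>>> send_rows(
  motion=[
    [[-0.003,0.004,0,0],[-0.006,0.008,0,0],[-0.009,0.013,0,0],[-0.012,0.018,0,0],[-0.015,0.022,0,0],[-0.017,0.025,0,0]],
  ],
)

```text
time: 21.05
tool_pos: [0.5092, 0.2924, 0.0866]
tool_rot: [-1.57, 0.001, 2.954]
contact_force: [-0.8, 0.2, 1.2]
opening: 0.0001
```

```bash
python3 - <<'E'
from h import *
p,r,s=pose(); Rj=R.from_euler("z",-.1887).as_matrix(); print(Rj.T@(p-[.5599,.2834,0]),s["contact_force"])
cs=read_camera("side")
crop(cs,250,90,360,205,5,"pics/a10.png")
E
```

```text
[-0.05152368 -0.00072144  0.08658344] [-0.82662309  0.18344479  1.19526836]
```

View pics/a10.png

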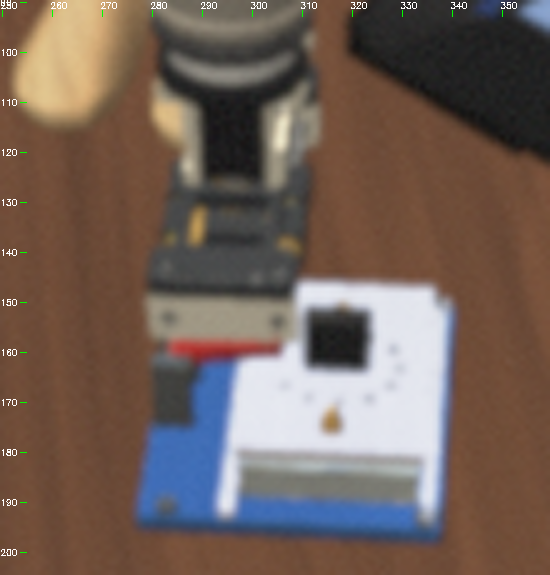

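The red arm is nearly down, with its end at (305,157). Pressing the rest gently.

>>> send_rows(
  motion=[
    [[0,0.0025,0,0],[0,0.005,0,0],[0,0.007,0,0],[0,0.007,0,0]],
  ],
)

```text
time: 21.5
tool_pos: [0.5092, 0.2922, 0.0793]
tool_rot: [-1.57, 0.001, 2.954]
contact_force: [1.2, -0.3, 0.8]
opening: 0.0004
```

>>> send_rows(
  motion=[
    [[0,0.001,0,0],[0,0.0015,0,0],[0,0.002,0,0],[0,0.002,0,0]],
  ],
)

```text
time: 21.9
tool_pos: [0.5093, 0.2923, 0.0791]
tool_rot: [-1.571, 0.002, 2.955]
contact_force: [-4.6, -2.2, 14.8]
opening: 0.0003
```

Firm contact at tip height 54 mm with 15 N, so the clamp is home. Retreating and checking.

>>> send_rows(
  motion=[
    [[0,-0.01,0,0],[0,-0.04,0,0],[0,-0.08,0,0],[0,-0.12,0,0],[0.02,-0.14,0.04,0],[0.04,-0.14,0.08,0],[0.06,-0.14,0.12,0],[0.08,-0.14,0.16,0]],
  ],
)

```text
time: 22.7
tool_pos: [0.3994, 0.149, 0.2194]
tool_rot: [-1.571, 0.002, 2.955]
contact_force: [-0.3, -0.5, 0.3]
opening: 0.0002
```

>>> send_rows(
  motion=[
    [[0.02,0,0.04,0],[0.04,0,0.08,0],[0.05,0,0.12,0],[0.05,0,0.15,0],[0.05,0,0.15,0],[0.05,0,0.15,0]],
  ],
)

```text
time: 23.3
tool_pos: [0.3226, 0.0106, 0.2196]
tool_rot: [-1.571, 0.003, 2.953]
contact_force: [0.1, -0.7, 0.3]
opening: 0.0004
```

```bash
python3 - <<'E'
from h import *
import pickle
cs=read_camera("side"); ct=read_camera("top")
pickle.dump((cs,ct),open("cams4.pkl","wb"))
crop(cs,260,120,360,205,6,"pics/a11.png"); crop(ct,145,200,260,300,6,"pics/b11.png")
cv2.imwrite("pics/full.png",np.hstack([cv2.resize(cs["frame"],(400,300)),cv2.resize(ct["frame"],(400,300))])[:,:,::-1])
print(sensors.observe()["contact_force"])
E
```

```text
[-0.44520025  0.33900528  0.09053895]
```

View pics/a11.png

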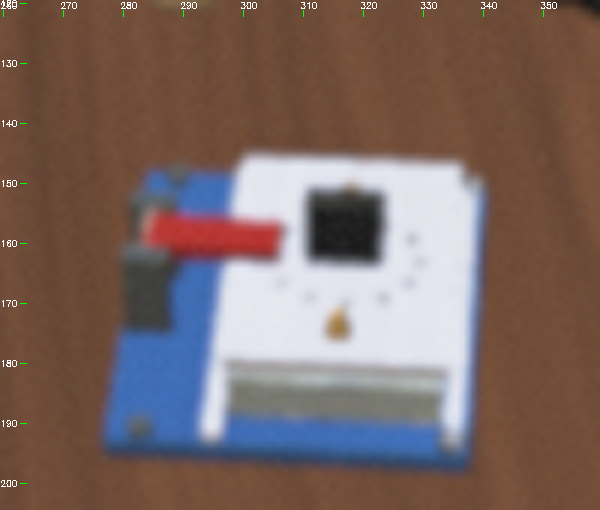

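View pics/b11.png

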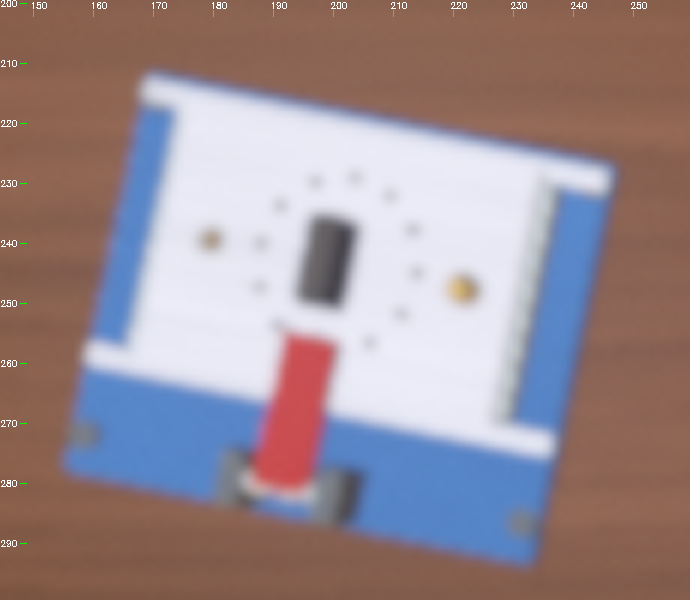

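View pics/full.png

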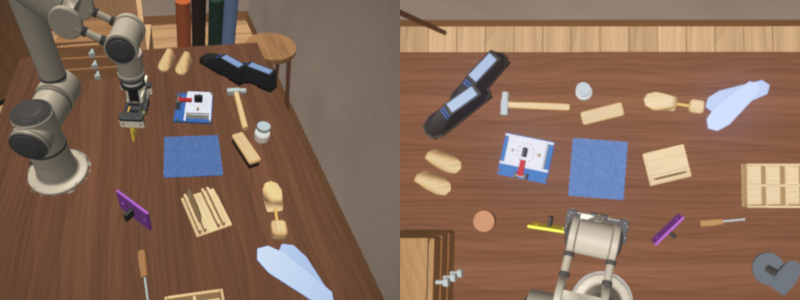

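Both pins show in their holes (top view: diamond at (179,239), round at (221,247)). The red clamp lies level on the plate, short of the handle, and everything else is where it was. Handing in.

```bash
python3 -c "
from cell import hand_in
print(hand_in())"
```

```text
the job is handed in; nothing more can be done
None
```

The template sits on the heel jig over both pins with the red clamp swung down on it. I handed the job in at about 23 s of the 72 s allowed; the hand-in gives no verdict.

- **Laying it down:** I lifted the aluminium template out of the rack by its handle and tipped it over its lower edge on the mat. It lay flat with the handle up and I let go.
- **Setting it on the pins:** I gripped the handle again and lowered the template onto the jig. The round pin pushed back with about 6 N toward +y, so I shifted about 1 mm that way. It then slid down freely and met the seat within 0.1 mm of the expected height; the readings I took during the descent stayed below about 12 N. The camera put the block setting near -3 mm. The feel of the pin suggested about -1 mm, and I followed the feel.
- **Clamp:** I swung it down with the closed fingers until it met firm resistance at about 15 N.

**Last checks:** both pins show in their holes, the clamp lies level on the plate, and the hand is clear with no contact force. By eye, the other things on the bench have not moved. I did not measure the final clamp angle or the plate's tilt numerically.

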